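Torque the closure nut of a pressure vessel

ROBOT

A 6-joint arm with a two-finger parallel gripper is mounted at the origin on the work surface. World frame = base frame: x ahead of the robot, y to its left, z up, the work surface at z = 0. Lengths are in m, angles in rad, forces in N, time in s.
With the tool pointing down it reaches from about 0.375 to 0.975 m from the base axis. Payload 3.8 kg.
Tool frame: the origin (TCP) lies midway between the tips of the shut fingers; the grasp point (between the pads) lies 19 mm behind it; z points along the fingers, y is the direction in which the jaws open and shut (so a half turn about z gives the same grasp; the last joint's range is limited). The gripper opens to 85 mm and grips with 20 to 120 N. Pads are 22 mm wide; open, the fingers measure 114 mm over their backs; the gripper's body (76 mm by 85 mm) begins 54 mm behind the grasp point. The pads swing forward as they close: fully open they stand 13 mm farther back than shut.
Start: joints at [-1.223, 0.264, 1.604, -0, 1.274, -0.037], TCP at [0.253, -0.626, 0.231] pointing down, gripper open.
Joint ranges: [-2.63, 2.63], [-0.94, 2.18], [0.31, 2.57], [-1.31, 4.45], [0, 2.66], [-2.55, 2.55]. Speed limits (rad/s): [2.57, 2.57, 3.14, 3.14, 3.14, 3.14].

INTERFACE

Orientations are given as a rotation vector (axis times angle).
In Python, from workcell import bot gives the robot as it stands. The module is installed in compiled form; this text tells all that it offers.
- The arm moves only by the tool play_rows, never from a script. Its argument "series" is a list of rows, each an object with "translation": the shift along the tool's x, y, z in m, a list of three; "spin": the turn about the tool's z in units of 5 degrees (1.0 is 5 degrees). In form: [{"translation": [dx, dy, dz], "spin": spin}, ...]. A call has 1 to 5 rows; each row shifts and turns the commanded pose from where the row before left it, along the tool's axes as they then stand; what a row does not reach is not made up. A row lasts 1/10 s, in which the tool goes at most 50 mm and 8.59 degrees, less where a joint would pass 70% of its speed; a pose out of reach is approached as far as the arm can. A call is refused whole if a number of a shift passes 0.05 or a number of a turn 1, either way. A call with a gripper value outside its range is refused whole. "jaw" is the gripper's target within -1 to 1 (fully open at 1, half-way at 0, shut at -1), set as the call begins (left out, the last holds). The fingers move at their own pace and stop on an object; "force" is the grip in N (left out, the last holds). Time passes only in rows, so rows that do not move let the fingers close. It gives the time, the measured TCP pose, the force and the opening at its end, in the units of the state.
- bot.read_state(): the state, without advancing time (a new reading comes with each control period).
- bot.read_camera(name): name is "scene" or "top" or "wrist"; returns the picture (400x640x3 uint8, blue, green, red); there is no depth.
- bot.get_calibration(name): a dict with "fov_y" (degrees; the focal length in pixels is half the picture's height over the tangent of half this angle, whatever the lens; pixels are square), "cx", "cy" (the principal point, pixels), "k1" (the pictures are not rectified: a ray, as slopes to the right and down, at radius r is drawn at 1 + k1 r^2 times it, then the intrinsics apply), "R" (3x3) and "t" (3): a world point X has camera coordinates R X + t. Camera axes: x right, y down, z forward; pixel columns grow to the right and rows downward; lengths in m; the calibration is good to about 2 mm. A picture is of the moment at which its call begins: read the wrist's pose just before it. get_calibration takes no time and is no camera call; for the wrist camera it gives the pose at the moment of the call.
- bot.finish_job(): hands the job in, once; it reports no verdict.
The state is a dict: "time": time; "q": joint angles; "joint_vel": joint speeds; "joint_torque": joint torques, N m; "tool_pos": TCP position; "tcp_rot": TCP orientation; "wrist_force": force on the tool from outside, world axes, zero at the start; "torque": the same for the moment, N m; "width": opening from 0.0 (shut) to 1.0 (fully open).
Only numpy, scipy, OpenCV 4.12 (cv2) and the standard library are available. Lean on these libraries where they do the work, as an engineer would, in place of code of your own. Each camera call takes 0.05 s, during which the arm holds its last target. There are 200 camera calls.

TASK

Tighten the six-sided closure nut of the small pressure vessel with the torque wrench: take the wrench from its stand, set its ring fully down over the nut, and pull the handle round clockwise (seen from above) until the wrench breaks over at its set torque, then stop at once, before the handle bends to its stop. Do not lean hard on the vessel; afterwards lift the wrench off, lay it back in both slots of its stand the way it lay, let go, and leave everything else on the bench where it is.

Things in the scene. Friction and masses are not known exactly. Their poses are not given: they have to be found in the camera images.
- wrench_grip (a point): Loose torque wrench, 0.4 kg, flat-sided black rubber handle 130 mm long, 22 wide, 24 high, a yellow band at its middle; this point is the band's centre (half-way up). x points along the handle to the ring, z up. The handle's other end (dark knob) is 111 mm behind; the mass centre about 22 mm ahead.
- wrench_hinge (a point): Upright pin of the wrench's break-over hinge, 108 mm from wrench_grip along x. A spring holds the wrench straight up to 1.1 N m about this pin (10 N sideways at wrench_grip, if the hand does not twist the handle too); then the hinge gives, the torque rising no more as the handle bends about the pin, clockwise only, to a hard stop at 0.20 rad. Broken over as it should: bent 0.06 to 0.16 rad. Unloaded it springs straight.
- wrench_ring (a point): Centre of the wrench's steel ring, half-way up; 42 mm beyond the hinge, 150 mm from wrench_grip on the straight wrench. Ring 70 mm across, 16 mm thick, with a hexagonal through bore 49.2 mm across flats that has corners on this point's x axis (both ways). x points away from the handle (the wrench's bend is the angle between this x and wrench_grip's x), z up.
- nut_seat (a point): Steel hexagonal closure nut on the vessel, 46 mm across flats; this point is on its axis 8 mm above the flat shoulder it stands on: where the ring's centre is when the ring lies flat on the shoulder. z up. The nut has corners on this x axis (both ways): the ring goes on with its x axis within about 0.12 rad of the nut's x axis or of that turned by any multiple of 60 degrees.
- nut_top (a point): Centre of the nut's top face, 18 mm above the shoulder; the top 4.5 mm taper as a lead-in to 39 mm across.
- nut_mark (a point): Turns with the nut, 30 mm from its axis on nut_seat's x axis. Tightening is clockwise from above. How far it is from tight is unknown, 0.15 to 0.55 rad: it runs easily, at 4 N or less pulled at wrench_grip, until it comes up hard on its seat; then the pull rises steeply and the wrench breaks over. The ring has up to 0.28 rad of play on the nut besides. It stays where it is left unless turned back.
- vessel_cap: Knurled steel cap of the vessel, 74 mm wide, fixed; its flat top, 102 mm above the bench, is the shoulder the nut stands on; it should bear no more than 20 N. Below it the vessel stands in a blue bench clamp with a foot of 150 by 130 mm. Origin on the bench under the nut's axis.
- stand_grip (a point): Where wrench_grip is when the wrench lies in its stand, 55 mm above the bench; x is the wrench's x then. The stand is fixed: black foot 225 by 90 mm, two posts 16 mm thick, 80 mm behind and 85 mm ahead of this point, with slots open at the top, 40 mm wide (yellow lined), between cheeks whose tops are 64 mm above the bench.
- stand_ring (a point): Where wrench_ring is when the wrench lies in the stand, 150 mm from stand_grip along its x axis, same height.
- blue_jar: Bystander: blue round plastic jar with a yellow lid, 72 mm across, 125 mm tall; origin at the centre of its underside.
- tall_jar: Bystander: blue round plastic jar with a yellow lid, 72 mm across, 145 mm tall; origin at the centre of its underside.
- dish_a: Bystander: glass petri dish, 90 mm across, 16 mm tall; origin at the centre of its underside.
- dish_b: Bystander: glass petri dish, 90 mm across, 16 mm tall; origin at the centre of its underside.
- liner: Bystander: white open cup (a spare vessel liner), 48 mm across, 55 mm tall; origin at the centre of its underside.
- yellow_cap: Bystander: yellow screw lid lying on the bench, 60 mm across, 20 mm tall; origin at the centre of its underside.
- spatula: Bystander: red plastic sampling spoon lying on the bench, 160 mm long; origin at its middle.
Mind the look-alikes: they are no part of the job. What is meant by the part that bears nut_seat is not green, orange or turquoise, and is the larger of those in its own colour.

How it is judged:
On the way, in this order (a step that is already met when the one before it is completed fails the run):
1. The ring is seated flat down over the nut (horizontal distance between wrench_ring and nut_seat below 0.005 m and z of wrench_ring in the frame of nut_seat between -0.004 and 0.006 m and angle between the x axis of wrench_ring and the x axis of wrench_grip, either way round below 0.04 rad), for 0.2 s.
2. The wrench has broken over on the nut (bent by more than 0.055 rad, about 3 degrees), the nut having turned (horizontal distance between wrench_ring and nut_seat below 0.005 m and z of wrench_ring in the frame of nut_seat between -0.004 and 0.006 m and angle between the x axis of wrench_ring and the x axis of wrench_grip, either way round above 0.055 rad and distance of nut_mark from where it was at the start of the episode above 0.0035 m), for 0.1 s.
At the end, for the whole second after the job is handed in: The wrench lies at rest in both slots of its stand as it lay at first (its grip centre within 20 mm and its ring within 25 mm of their places), straight again (bent by less than 0.04 rad), and the nut stays turned (its mark more than 3.5 mm from where it began) (distance between wrench_grip and stand_grip below 0.02 m and distance between wrench_ring and stand_ring below 0.025 m and angle between the x axis of wrench_ring and the x axis of wrench_grip, either way round below 0.04 rad and distance of nut_mark from where it was at the start of the episode above 0.0035 m and linear speed of wrench below 0.03 m/s); the robot touches nothing.
It fails at once if The wrench is bent past 0.175 rad (10 degrees), onto its stop, so that the nut is over-tightened (angle between the x axis of wrench_ring and the x axis of wrench_grip, either way round above 0.175 rad).
It fails at once if The wrench is pressed on the vessel with more than 20 N (contact force between wrench and vessel_cap above 20 N).
It fails at once if A bystander is pushed more than 20 mm or tipped over (distance of any of blue_jar, tall_jar, dish_a, dish_b, liner, yellow_cap, spatula from where it was at the start of the episode above 0.02 m or angle between any of blue_jar, tall_jar, liner's own z axis and vertical above 0.5 rad).
It also fails if it takes over 69 s, if anything falls off the work surface, if the arm or the gripper's body presses on something with over 40 N, if the wrist force passes 120 N, or if a joint passes its speed limit or range.

## Working session

There is one attempt and no reset: what is moved stays moved. The work goes in short steps, Python scripts to look and compute and a tool call to move; the robot and the scene stay as the last step left them, time stands still between calls to the robot, and variables do not carry over. Pictures are saved under pics/ and viewed, about 8 in all and at most 12, crops included, and the job is handed in when it is done.

Besides the shell and the picture viewer there is one more tool, called after "Call:" in YAML: its name, and indented under it one key for each argument. play_rows: Moves the arm, as the interface text tells. Its arguments: {"type":"object","properties":{"series":{"type":"array","items":{"type":"object","properties":{"translation":{"type":"array","items":{"type":"number"}},"spin":{"type":"number"}}}},"jaw":{"type":"number"},"force":{"type":"number"}},"required":["series"]}

```bash
mkdir -p pics; cat > h.py <<'E'
import numpy as np, cv2
from workcell import bot
from scipy.spatial.transform import Rotation as Ro
def snap(name):
    c=bot.get_calibration(name); im=bot.read_camera(name); return im,c
def ray(c,u,v):
    f=200/np.tan(np.radians(c['fov_y'])/2)
    d=np.array([(u-c['cx'])/f,(v-c['cy'])/f]); s=d.copy()
    for _ in range(30): s=d/(1+c['k1']*(s@s))
    R=np.array(c['R']);t=np.array(c['t'])
    w=R.T@np.array([s[0],s[1],1]); return -R.T@t,w
def onz(c,u,v,z):
    o,w=ray(c,u,v); return o+w*(z-o[2])/w[2]
def proj(c,X):
    f=200/np.tan(np.radians(c['fov_y'])/2)
    p=np.array(c['R'])@np.array(X)+np.array(c['t']); s=p[:2]/p[2]; s=s*(1+c['k1']*(s@s))
    return s*f+[c['cx'],c['cy']]
E
python3 - <<'E'
from h import *
s=bot.read_state();print(s)
for n in ['top','scene']:
    im,c=snap(n);cv2.imwrite(f'pics/{n}0.png',im);print(n,c)
E
```

```text
{'time': 0.0, 'q': array([-1.22292534e+00,  2.64750539e-01,  1.60540084e+00,  1.33481153e-05,
        1.27369887e+00, -3.69022874e-02]), 'joint_vel': array([ 0.00092696,  0.00058574, -0.00176487, -0.00042832,  0.00038781,
       -0.0002849 ]), 'joint_torque': array([-1.99284397e-03, -5.15117526e+01, -3.67312896e+01, -2.31380800e-04,
        1.29561828e-02,  1.13192630e-05]), 'tool_pos': array([ 0.2531077 , -0.62494597,  0.2299493 ]), 'tcp_rot': array([-3.08144246e+00, -6.00246055e-01,  5.28986287e-04]), 'wrist_force': array([ 0.02972835, -0.2091539 , -0.05242057]), 'torque': array([ 0.00336328, -0.05908281,  0.01934348]), 'width': 1.0001933681453508}
top {'fov_y': 54.752005654106696, 'cx': 317.25355583040124, 'cy': 200.4262022008665, 'k1': -0.014940481009028906, 'R': array([[-0.01484418, -0.99988803,  0.00188973],
       [-0.9984347 ,  0.01472063, -0.05395786],
       [ 0.053924  , -0.00268774, -0.99854143]]), 't': array([-0.03675827,  0.50928798,  1.05578309])}
scene {'fov_y': 53.09651178899651, 'cx': 324.4656738697957, 'cy': 200.35179356053732, 'k1': -0.06343054098456481, 'R': array([[-0.80179512,  0.59753396,  0.00881777],
       [ 0.41496541,  0.567314  , -0.71130762],
       [-0.4300329 , -0.56666391, -0.70282552]]), 't': array([ 0.45538622, -0.09992664,  1.48658306])}
```

View pics/top0.png

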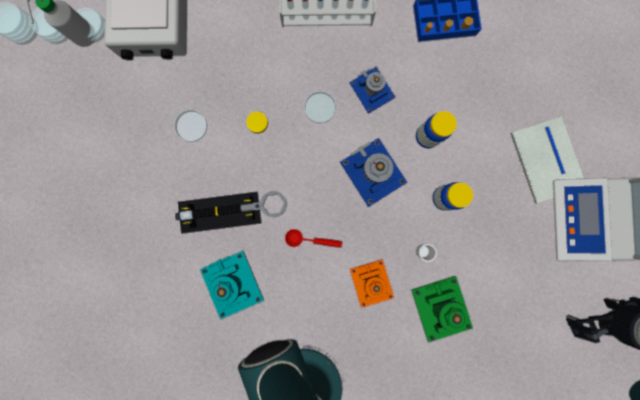

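View pics/scene0.png

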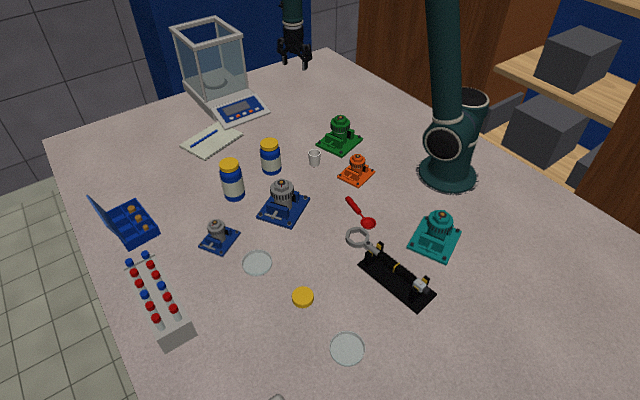

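The top view shows the wrench in its stand (band ~(217,211), ring ~(273,203)). The target is the larger blue clamp, with its nut at ~(379,167). The jars are at (440,125) and (455,195), right of the vessel.

```bash
python3 - <<'E'
from h import *
c=bot.get_calibration('top'); im=cv2.imread('pics/top0.png')
def p(n,u,v,z): print(n,onz(c,u,v,z).round(3))
hsv=cv2.cvtColor(im,cv2.COLOR_BGR2HSV)
y=cv2.inRange(hsv,(20,120,120),(35,255,255)); 
n,l,st,ce=cv2.connectedComponentsWithStats(y)
for i in range(1,n):
    if st[i,4]>5: print(st[i],ce[i].round(1), onz(c,*ce[i],0.06).round(3))
p('ring',273,203.5,.055);p('band',217,211,.067);p('nut',379.5,167,.12)
p('jar1',445,123,.145);p('jar2',460,195,.125);p('liner',428,252,.05);p('spoon',294,238,0.01);p('spoonend',342,244,.01);p('dish',320,107,.01);p('ycap',257,122,.02)
for n,u,v in [('ring',357,237)]: 
    c2=bot.get_calibration('scene'); print(onz(c2,u,v,.055))
print(proj(c2,onz(c,379.5,167,.12)))
big=cv2.resize(im[120:240,165:425],None,fx=3,fy=3,interpolation=cv2.INTER_CUBIC);cv2.imwrite('pics/crop1.png',big)
E
```

```text
[465  18   7   7  38] [468.1  20.8] [ 0.992 -0.464  0.06 ]
[447  21   5   5  20] [448.8  23. ] [ 0.986 -0.411  0.06 ]
[428  23   4   5  10] [429.5  25.1] [ 0.981 -0.358  0.06 ]
[246 111  22  22 366] [256.5 121.8] [0.72  0.116 0.06 ]
[431 111  26  26 514] [443.4 123.3] [ 0.709 -0.386  0.06 ]
[378 165   4   3  10] [379.8 166. ] [ 0.596 -0.212  0.06 ]
[447 183  26  25 509] [459.9 194.7] [ 0.516 -0.424  0.06 ]
[215 207   3   8  11] [216.1 210.8] [0.483 0.224 0.06 ]
[220 291   3   3   9] [221. 292.] [0.27  0.211 0.06 ]
[455 318   4   4   9] [456.6 319.1] [ 0.19  -0.404  0.06 ]
ring [0.5   0.074 0.055]
band [0.482 0.22  0.067]
nut [ 0.585 -0.201  0.12 ]
jar1 [ 0.688 -0.361  0.145]
jar2 [ 0.511 -0.4    0.125]
liner [ 0.365 -0.337  0.05 ]
spoon [0.406 0.022 0.01 ]
spoonend [ 0.387 -0.111  0.01 ]
dish [ 0.772 -0.056  0.01 ]
ycap [0.73 0.12 0.02]
[0.50078862 0.07136505 0.055     ]
[282.54933538 182.35642251]
```

View pics/crop1.png

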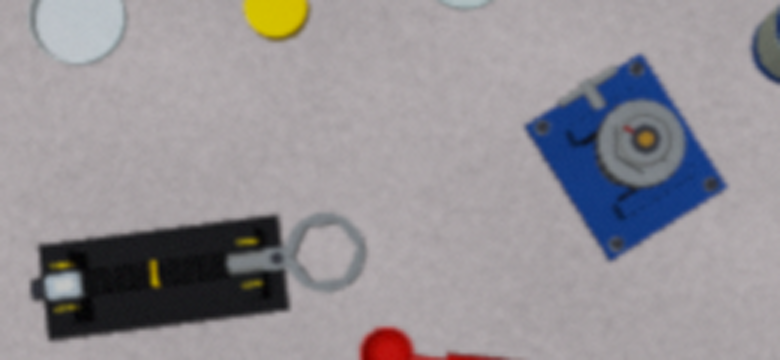

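```bash
cat >> h.py <<'E'
def pose():
    s=bot.read_state(); return s, np.array(s['tool_pos']), Ro.from_rotvec(s['tcp_rot'])
def yaw(R): x=R.as_matrix()[:,0]; return np.arctan2(x[1],x[0])
def go(tgt,yw,step=.045,ds=1.0,start=None):
    """print equal rows to reach tgt (world) and tool-x yaw yw, tool down; one row turns AFTER its shift"""
    if start is None: s,p,R=pose(); y0=yaw(R)
    else: p,y0=start
    d=np.array(tgt)-p; dy=(yw-y0+np.pi)%(2*np.pi)-np.pi
    n=int(np.ceil(max(np.abs(d).max()/step, np.linalg.norm(d)/.049, abs(dy)/np.radians(5)/ds,1)))
    for i in range(n):
        y=y0+dy*i/n; dd=d/n
        x=np.array([np.cos(y),np.sin(y),0]); yy=np.array([np.sin(y),-np.cos(y),0])
        print([round(float(v),4) for v in (dd@x,dd@yy,-dd[2])], round(float(-dy/n/np.radians(5)),3))
E
python3 - <<'E'
from h import *
s,p,R=pose();c=bot.get_calibration('wrist');print(p,yaw(R),R.as_matrix().round(3))
C=-np.array(c['R']).T@np.array(c['t']);print('cam in tool',R.inv().apply(C-p),(np.array(c['R'])@R.as_matrix()).round(3),c['fov_y'],c['k1'])
go([.53,-.22,.33],0.9)
E
```

```text
[ 0.25314372 -0.6249999   0.23005415] 0.38481189190930465 [[ 0.927  0.375 -0.001]
 [ 0.375 -0.927  0.002]
 [ 0.    -0.002 -1.   ]]
cam in tool [ 0.07173546  0.00023001 -0.14153122] [[-0.     1.     0.   ]
 [-0.959 -0.    -0.282]
 [-0.282 -0.001  0.959]] 66.08790831864154 -0.028045016192975166
[0.0371, -0.0247, -0.0091] -0.537
[0.0383, -0.0229, -0.0091] -0.537
[0.0393, -0.0211, -0.0091] -0.537
[0.0402, -0.0192, -0.0091] -0.537
[0.0411, -0.0173, -0.0091] -0.537
[0.0419, -0.0154, -0.0091] -0.537
[0.0425, -0.0134, -0.0091] -0.537
[0.0431, -0.0114, -0.0091] -0.537
[0.0436, -0.0094, -0.0091] -0.537
[0.044, -0.0073, -0.0091] -0.537
[0.0443, -0.0053, -0.0091] -0.537
```

Call:
play_rows:
  series:
    - {"translation":[0.0395,-0.0227,0],"spin":0}
    - {"translation":[0.0395,-0.0227,0],"spin":0}
    - {"translation":[0.0395,-0.0227,0],"spin":0}
    - {"translation":[0.0395,-0.0227,0],"spin":0}
    - {"translation":[0.0395,-0.0227,0],"spin":0}

```text
time: 0.6
tool_pos: [0.3944, -0.4445, 0.2307]
tcp_rot: [-3.083, -0.6, 0.0]
wrist_force: [-0.1, -0.3, 0.4]
width: 0.998
```

Call:
play_rows:
  series:
    - {"translation":[0.0395,-0.0227,0],"spin":0}
    - {"translation":[0.0395,-0.0227,0],"spin":0}
    - {"translation":[0.0395,-0.0227,0],"spin":0}
    - {"translation":[0.0395,-0.0227,0],"spin":0}
    - {"translation":[0.0395,-0.0227,0],"spin":0}

```text
time: 1.1
tool_pos: [0.5349, -0.2652, 0.2308]
tcp_rot: [-3.083, -0.601, 0.001]
wrist_force: [-0.0, 0.2, 0.9]
width: 1.0
```

Call:
play_rows:
  series:
    - {"translation":[0.0395,-0.0227,0],"spin":0}
    - {"translation":[0.0395,-0.0227,0],"spin":0}
    - {"translation":[0,0,0],"spin":0}
    - {"translation":[0,0,0],"spin":0}

```text
time: 1.5
tool_pos: [0.5905, -0.1941, 0.2305]
tcp_rot: [-3.082, -0.605, 0.002]
wrist_force: [0.0, -0.1, -0.4]
width: 0.995
```

```bash
python3 - <<'E'
from h import *
s,p,R=pose();im,c=snap('wrist');print(s['time'],p,yaw(R))
np.save('pics/w1.npy',im)
import pickle;pickle.dump(c,open('pics/c1.pkl','wb'))
u,v=proj(c,[.585,-.2,.12]);print(u,v)
u,v=int(u),int(v);cr=im[max(0,v-90):v+90,max(0,u-120):u+120]
print(max(0,u-120),max(0,v-90))
cv2.imwrite('pics/crop2.png',cv2.resize(cr,None,fx=3.3,fy=3.3,interpolation=cv2.INTER_CUBIC))
E
```

```text
1.5 [ 0.59051151 -0.19414427  0.23050752] 0.3874441870884871
321.3492689209028 206.29032197657207
201 116
```

View pics/crop2.png

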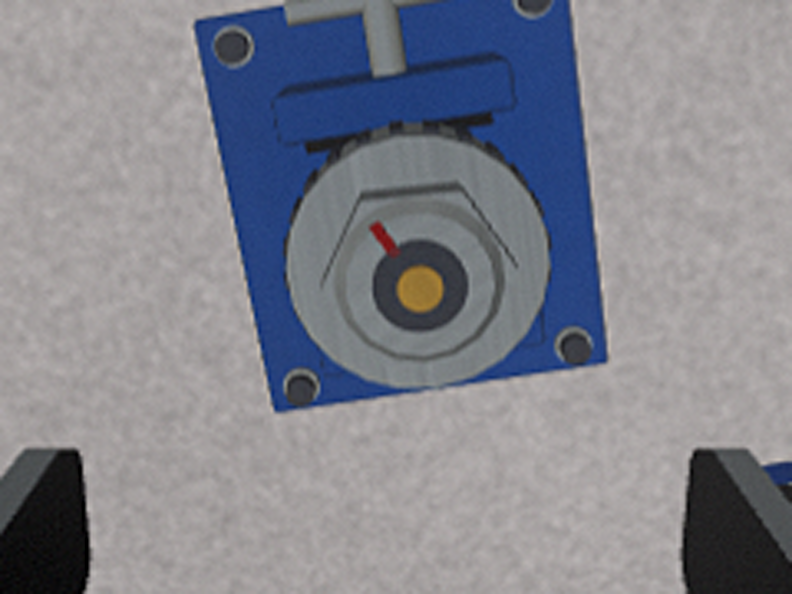

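The crop shows the nut's hexagon. Its upper corners are at crop (360,192) and (460,184), side corners at (322,282) and (517,267). The cap disc is centred at about (418,259), and the red mark points to the upper-left corner.

```bash
python3 - <<'E'
from h import *
import pickle
c=pickle.load(open('pics/c1.pkl','rb'));im=np.load('pics/w1.npy')
P=lambda u,v,z: onz(c,201+(u-1.2)/3.3,116+(v-1.2)/3.3,z)
print('cap',P(418,259,.102),'stud',P(420,288,.12),'top circle', P(420,281,.12))
A,B,L,Rr=[P(*q,.108) for q in [(360,192),(460,184),(322,282),(517,267)]]
for a,b in [(A,B),(A,L),(B,Rr)]:
    d=b-a;print('edge',np.linalg.norm(d),np.degrees(np.arctan2(d[1],d[0]))%60)
m=P(378,228,.12)-P(420,288,.12);print('mark',np.degrees(np.arctan2(m[1],m[0])))
for q in (A,B,L,Rr): 
    d=q-P(418,259,.102); print(np.degrees(np.arctan2(d[1],d[0])),np.linalg.norm(d[:2]))
# cap disc fit
hsv=cv2.cvtColor(im,cv2.COLOR_BGR2HSV)
m=((hsv[...,1]<60)&(hsv[...,2]>90)).astype(np.uint8); m[:150]=0
cr=im[116:296,201:441]; g=cv2.medianBlur(cv2.cvtColor(cr,cv2.COLOR_BGR2GRAY),3)
print(cv2.HoughCircles(g,cv2.HOUGH_GRADIENT,1,30,param1=150,param2=20,minRadius=34,maxRadius=46))
# wrench from top + scene, head to approach above wrench
c2=bot.get_calibration('top');print(onz(c2,216.1,210.8,.067))
go([.485,.215,.28],1.69)
E
```

```text
cap [ 0.59261226 -0.20293735  0.102     ] stud [ 0.5899271  -0.20404445  0.12      ] top circle [ 0.59167355 -0.20331285  0.12      ]
edge 0.026489146301442595 56.8435425009004
edge 0.026949956113799994 59.27405628318533
edge 0.027730781626616064 57.10195273543235
mark 56.38275056241401
60.32466256616434 0.025409099844661488
-3.63302889249901 0.02459040099952912
122.65659325108581 0.026627252260285984
-69.11433334360613 0.026589090834044257
[[[125.5  79.5  38.5]]]
[0.48242701 0.22214898 0.067     ]
[0.0038, -0.028, -0.0033] -0.996
[0.0062, -0.0275, -0.0033] -0.996
[0.0086, -0.0269, -0.0033] -0.996
[0.0109, -0.026, -0.0033] -0.996
[0.0131, -0.025, -0.0033] -0.996
[0.0152, -0.0238, -0.0033] -0.996
[0.0172, -0.0223, -0.0033] -0.996
[0.0191, -0.0208, -0.0033] -0.996
[0.0208, -0.019, -0.0033] -0.996
[0.0224, -0.0171, -0.0033] -0.996
[0.0238, -0.0151, -0.0033] -0.996
[0.025, -0.013, -0.0033] -0.996
[0.0261, -0.0108, -0.0033] -0.996
[0.0269, -0.0085, -0.0033] -0.996
[0.0276, -0.0061, -0.0033] -0.996
```

Call:
play_rows:
  series:
    - {"translation":[0.004,-0.028,0],"spin":-1}
    - {"translation":[0.006,-0.0275,0],"spin":-1}
    - {"translation":[0.0086,-0.027,0],"spin":-1}
    - {"translation":[0.011,-0.026,0],"spin":-1}
    - {"translation":[0.013,-0.025,0],"spin":-1}

```text
time: 2.05
tool_pos: [0.5543, -0.0593, 0.2311]
tcp_rot: [2.88, 1.255, -0.001]
wrist_force: [0.2, -0.0, 0.1]
width: 0.999
```

Call:
play_rows:
  series:
    - {"translation":[0.0152,-0.0238,0],"spin":-1}
    - {"translation":[0.0172,-0.0223,0],"spin":-1}
    - {"translation":[0.019,-0.021,0],"spin":-1}
    - {"translation":[0.021,-0.019,0],"spin":-1}
    - {"translation":[0.0224,-0.017,0],"spin":-1}

```text
time: 2.55
tool_pos: [0.5195, 0.0774, 0.2312]
tcp_rot: [2.54, 1.849, -0.001]
wrist_force: [0.2, -0.2, 0.0]
width: 1.001
```

Call:
play_rows:
  series:
    - {"translation":[0.024,-0.015,0],"spin":-1}
    - {"translation":[0.025,-0.013,0],"spin":-1}
    - {"translation":[0.026,-0.011,0],"spin":-1}
    - {"translation":[0.027,-0.0085,0],"spin":-1}
    - {"translation":[0.0276,-0.006,0],"spin":-1}

```text
time: 3.05
tool_pos: [0.4847, 0.2141, 0.2312]
tcp_rot: [2.079, 2.354, -0.001]
wrist_force: [-0.3, 0.1, 0.0]
width: 1.0
```

Call:
play_rows:
  series:
    - {"translation":[0,0,0],"spin":0}
    - {"translation":[0,0,0],"spin":0}

```text
time: 3.25
tool_pos: [0.4849, 0.2139, 0.2312]
tcp_rot: [2.082, 2.352, -0.001]
wrist_force: [0.2, -0.0, 0.0]
width: 1.0
```

```bash
python3 - <<'E'
from h import *
import pickle
s,p,R=pose();im,c=snap('wrist');print(s['time'],p,yaw(R))
np.save('pics/w2.npy',im);pickle.dump(c,open('pics/c2.pkl','wb'))
print(proj(c,[.482,.222,.067]),proj(c,[.5,.074,.055]))
cv2.imwrite('pics/wr2.png',im)
hsv=cv2.cvtColor(im,cv2.COLOR_BGR2HSV)
y=cv2.inRange(hsv,(20,120,100),(35,255,255)); n,l,st,ce=cv2.connectedComponentsWithStats(y)
for i in range(1,n):
    if st[i,4]>15: print(st[i],ce[i].round(1), onz(c,*ce[i],0.067).round(4))
E
```

```text
3.25 [0.48493023 0.21386528 0.23115029] 1.6924271181980282
[315.59642101 175.55599276] [315.86351763 296.82984646]
[297  84   3  18  53] [298.   92.3] [0.456  0.2993 0.067 ]
[336  84   4  18  54] [337.8  92.4] [0.4933 0.3037 0.067 ]
[308 175  22   5  94] [318.3 177.3] [0.4849 0.2205 0.067 ]
[ 75 188  15  13 148] [ 82.5 194. ] [0.2418 0.1733 0.067 ]
[299 238   3  19  39] [299.7 247.7] [0.4744 0.1408 0.067 ]
[333 238   3  20  51] [333.9 248.1] [0.5113 0.1448 0.067 ]
[ 471  242   51   46 1795] [496.1 264.2] [0.6936 0.1469 0.067 ]
```

View pics/wr2.png

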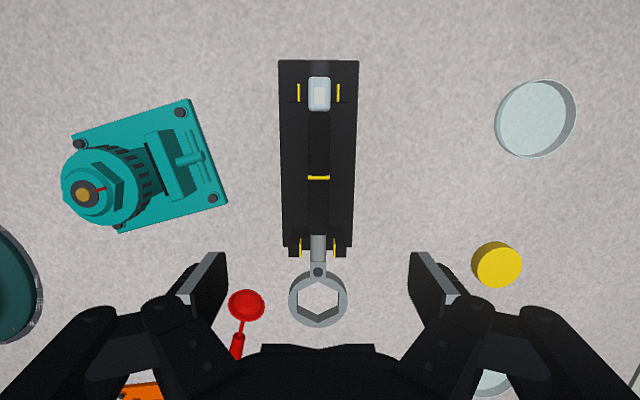

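The band is at px (318,177), the ring at about (318,300) and the slot linings at rows 92 and 248. The wrench lies straight in the stand under the gripper.

Call:
play_rows:
  series:
    - {"translation":[0.0066,0.0008,0.04],"spin":0.1}
    - {"translation":[0,0,0.04],"spin":0}
    - {"translation":[0,0,0.04],"spin":0}
    - {"translation":[0,0,0.04],"spin":0}
    - {"translation":[0,0,0.031],"spin":0}

```text
time: 3.8
tool_pos: [0.4843, 0.2194, 0.0379]
tcp_rot: [-2.094, -2.341, 0.003]
wrist_force: [-0.2, -0.4, 0.1]
width: 1.0
```

Call:
play_rows:
  series:
    - {"translation":[0,0,0],"spin":0}
    - {"translation":[0,0,0],"spin":0}
    - {"translation":[0,0,0],"spin":0}
    - {"translation":[0,0,0],"spin":0}
    - {"translation":[0,0,0],"spin":0}
  jaw: -1
  force: 80

```text
time: 4.3
tool_pos: [0.4869, 0.2223, 0.0429]
tcp_rot: [2.09, 2.343, 0.006]
wrist_force: [0.3, -2.0, 6.2]
width: 0.241
```

Call:
play_rows:
  series:
    - {"translation":[0,0,0],"spin":0}
    - {"translation":[0,0,0],"spin":0}
    - {"translation":[0,0,0],"spin":0}
    - {"translation":[0,0,0],"spin":0}
    - {"translation":[0,0,0],"spin":0}

```text
time: 4.8
tool_pos: [0.487, 0.2223, 0.0429]
tcp_rot: [2.089, 2.343, 0.006]
wrist_force: [-0.4, -1.6, 6.8]
width: 0.24
```

```bash
python3 - <<'E'
from h import *
import pickle
s,p,R=pose();print(s['time'],p,yaw(R),s['width'],s['wrist_force'],s['torque'])
c=pickle.load(open('pics/c2.pkl','rb'));im=np.load('pics/w2.npy')
r=im[260:345,275:360]
bright=cv2.cvtColor(r,cv2.COLOR_BGR2GRAY)
print(cv2.HoughCircles(bright,cv2.HOUGH_GRADIENT,1,30,param1=150,param2=20,minRadius=24,maxRadius=36))
for v in (298,300): print(onz(c,318,v,.063))
E
```

```text
4.8 [0.48695194 0.22229383 0.04289333] 1.6855757175241857 0.23995842279907673 [-0.35551176 -1.5782015   6.81504167] [-0.18663931  0.13336546  0.00789888]
[[[42.5 38.5 30.1]]]
[0.50205948 0.07805605 0.063     ]
[0.50238588 0.07538816 0.063     ]
```

Call:
play_rows:
  series:
    - {"translation":[0,0,-0.02],"spin":0}
    - {"translation":[0,0,-0.03],"spin":0}
    - {"translation":[0,0,-0.035],"spin":0}
    - {"translation":[0,0,-0.035],"spin":0}
    - {"translation":[0,0,-0.025],"spin":0}

```text
time: 5.3
tool_pos: [0.4853, 0.222, 0.188]
tcp_rot: [2.09, 2.344, 0.004]
wrist_force: [0.3, 0.7, -3.8]
width: 0.24
```

```bash
python3 - <<'E'
from h import *
s,p,R=pose();print(s['time'],p,yaw(R),s['width'],s['wrist_force'],s['torque'])
th=np.radians(115.5)
tg=np.array([.592,-.2028])+.15*np.array([np.cos(th),np.sin(th)])
print(tg); go([*tg,.185],th,step=.03)
E
```

```text
5.3 [0.4853439  0.22203715 0.18798997] 1.685327188595973 0.24018977194877883 [ 0.27459912  0.66740649 -3.83262473] [ 0.08537413 -0.02401911  0.01340271]
[ 0.52742334 -0.06741221]
[-0.0292, 0.0009, 0.0003] -0.379
[-0.0292, -0.0001, 0.0003] -0.379
[-0.0292, -0.0011, 0.0003] -0.379
[-0.0292, -0.002, 0.0003] -0.379
[-0.0291, -0.003, 0.0003] -0.379
[-0.029, -0.0039, 0.0003] -0.379
[-0.0288, -0.0049, 0.0003] -0.379
[-0.0287, -0.0059, 0.0003] -0.379
[-0.0284, -0.0068, 0.0003] -0.379
[-0.0282, -0.0077, 0.0003] -0.379
```

Call:
play_rows:
  series:
    - {"translation":[-0.029,0.001,0],"spin":-0.38}
    - {"translation":[-0.029,0,0],"spin":-0.38}
    - {"translation":[-0.029,-0.001,0],"spin":-0.38}
    - {"translation":[-0.029,-0.002,0],"spin":-0.38}
    - {"translation":[-0.029,-0.003,0],"spin":-0.38}

```text
time: 5.8
tool_pos: [0.5055, 0.077, 0.1852]
tcp_rot: [-1.887, -2.511, 0.0]
wrist_force: [0.1, 0.1, -4.0]
width: 0.24
```

Call:
play_rows:
  series:
    - {"translation":[-0.029,-0.004,0],"spin":-0.38}
    - {"translation":[-0.029,-0.005,0],"spin":-0.38}
    - {"translation":[-0.029,-0.006,0],"spin":-0.38}
    - {"translation":[-0.0285,-0.007,0],"spin":-0.38}
    - {"translation":[-0.028,-0.0077,0],"spin":-0.38}

```text
time: 6.3
tool_pos: [0.5263, -0.0682, 0.1851]
tcp_rot: [-1.673, -2.658, 0.0]
wrist_force: [0.5, -0.3, -4.2]
width: 0.241
```

Call:
play_rows:
  series:
    - {"translation":[0,0,0.02],"spin":0}
    - {"translation":[0,0,0.01],"spin":0}
    - {"translation":[0,0,0],"spin":0}
    - {"translation":[0,0,0],"spin":0}

```text
time: 6.7
tool_pos: [0.5263, -0.0666, 0.1549]
tcp_rot: [-1.673, -2.657, 0.001]
wrist_force: [-0.1, -0.4, -4.5]
width: 0.244
```

```bash
python3 - <<'E'
from h import *
s,p,R=pose();print(s['time'],p,np.degrees(yaw(R)),s['wrist_force'])
a,c=snap('top');b,c2=snap('scene')
cv2.imwrite('pics/top3.png',a);cv2.imwrite('pics/scene3.png',b)
A=cv2.resize(a[130:200,325:425],None,fx=6,fy=6,interpolation=cv2.INTER_CUBIC)
B=cv2.resize(b[140:240,230:360],None,fx=4.6,fy=4.6,interpolation=cv2.INTER_CUBIC)
B=cv2.resize(b[145:215,230:330],None,fx=6,fy=6,interpolation=cv2.INTER_CUBIC)
cv2.imwrite('pics/crop3.png',np.vstack([A[60:360],B[:300]]))
E
```

```text
6.7 [ 0.52626636 -0.0665611   0.15489764] 115.59670671271084 [-0.05669179 -0.44363288 -4.52520681]
```

View pics/crop3.png

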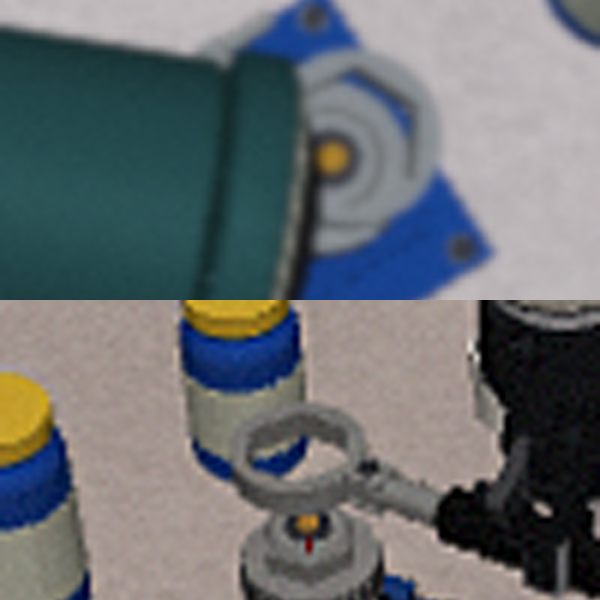

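The top panel shows the ring partly hidden by the forearm, around the stud at crop (333,157). The scene panel shows the ring above the nut, with its top-face centre at about (300,452) and the stud at (307,523).

```bash
python3 - <<'E'
from h import *
c=bot.get_calibration('top');c2=bot.get_calibration('scene')
im=cv2.imread('pics/top0.png');
def tri(a,b):
    o1,w1=ray(c,*a);o2,w2=ray(c2,*b);A=np.c_[w1,-w2];k=np.linalg.lstsq(A,o2-o1,rcond=None)[0]
    return ((o1+w1*k[0]+o2+w2*k[1])/2).round(4),np.linalg.norm(o1+w1*k[0]-o2-w2*k[1])
# gold stud centroids
def gold(f,x0,x1,y0,y1):
    i=cv2.imread(f)[y0:y1,x0:x1].astype(float);m=(i[...,2]-i[...,0]>70)&(i[...,1]-i[...,0]>35)
    y,x=np.nonzero(m);w=(i[...,2]-i[...,0])[m];return (x@w/w.sum()+x0,y@w/w.sum()+y0,len(x))
t=gold('pics/top0.png',365,395,152,182);s=gold('pics/scene0.png',270,292,172,190);print(t,s,tri(t[:2],s[:2]))
for z in(.170,.175): print('ring scene',onz(c2,280,170.3,z))
# ring edges in top: 
for z in (.165,.175):print('right edge',onz(c,325+440/6,130+(60+140)/6,z),'top edge',onz(c,325+375/6,130+(60+46)/6,z))
for q in [(.592,-.203,.175),(.592,-.203,.12)]: print(proj(c,q),proj(c2,q))
i=cv2.imread('pics/scene3.png');
E
```

```text
(np.float64(379.8443017656501), np.float64(165.79293739967898), 13) (np.float64(281.0263929618768), np.float64(181.48093841642228), 6) (array([ 0.5879, -0.2023,  0.1245]), np.float64(0.0023806332794319564))
ring scene [ 0.58836473 -0.20398784  0.17      ]
ring scene [ 0.59122518 -0.19879247  0.175     ]
right edge [ 0.58652373 -0.23915551  0.165     ] top edge [ 0.62470179 -0.21416027  0.165     ]
right edge [ 0.58504563 -0.23699862  0.175     ] top edge [ 0.62280726 -0.21227602  0.175     ]
[383.91571426 160.61520646] [279.05255022 169.67716949]
[380.09862877 164.0530147 ] [280.27606059 182.9984827 ]
```

Call:
play_rows:
  series:
    - {"translation":[-0.0005,0.001,0.02],"spin":0}
    - {"translation":[0,0,0.01],"spin":0}
    - {"translation":[0,0,0.006],"spin":0}
    - {"translation":[0,0,0.003],"spin":0}
    - {"translation":[0,0,0.003],"spin":0}

```text
time: 7.3
tool_pos: [0.5283, -0.0672, 0.1135]
tcp_rot: [1.675, 2.657, 0.0]
wrist_force: [0.0, -0.1, -2.9]
width: 0.241
```

Call:
play_rows:
  series:
    - {"translation":[0,0,0.0015],"spin":0}
    - {"translation":[0,0,0.001],"spin":0}
    - {"translation":[0,0,0],"spin":0}

```text
time: 7.6
tool_pos: [0.5283, -0.0673, 0.1113]
tcp_rot: [1.675, 2.657, 0.001]
wrist_force: [-0.6, 1.2, -2.3]
width: 0.241
```

Call:
play_rows:
  series:
    - {"translation":[0,-0.002,0],"spin":0}
    - {"translation":[0,0,0.001],"spin":0}
    - {"translation":[0,0,0.001],"spin":0}
    - {"translation":[0,0,0],"spin":0}

```text
time: 8.0
tool_pos: [0.5267, -0.0682, 0.1095]
tcp_rot: [1.675, 2.657, 0.001]
wrist_force: [-2.9, 2.0, 1.7]
width: 0.239
```

Call:
play_rows:
  series:
    - {"translation":[0.0015,-0.001,0],"spin":0}
    - {"translation":[0,0,0],"spin":0}

```text
time: 8.2
tool_pos: [0.5245, -0.0672, 0.1087]
tcp_rot: [-1.675, -2.658, -0.0]
wrist_force: [-0.7, -0.5, -3.1]
width: 0.241
```

```bash
python3 - <<'E'
from h import *
s,p,R=pose();print(s['time'],p,np.degrees(yaw(R)),s['wrist_force'],s['torque'])
b,c2=snap('scene')
B=cv2.resize(b[155:215,240:340],None,fx=7,fy=7,interpolation=cv2.INTER_CUBIC)
cv2.imwrite('pics/crop4.png',B)
E
```

```text
8.2 [ 0.52454488 -0.06720212  0.10869117] 115.54403947432279 [-0.68893853 -0.49801175 -3.07195961] [0.09785713 0.06736737 0.05449202]
```

View pics/crop4.png

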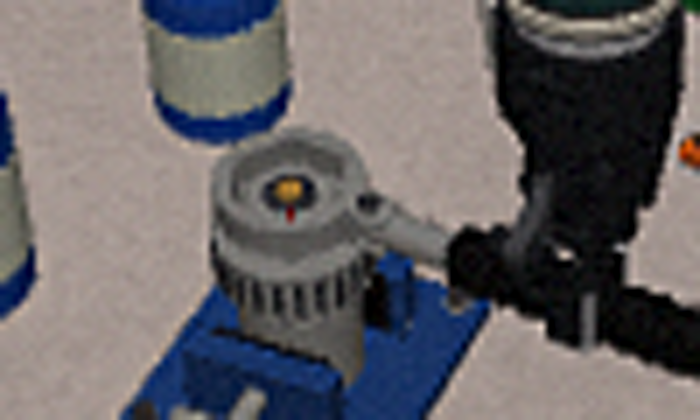

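The ring is slipping over the nut: the stud is centred in the bore at (290,190) and the contact force has relaxed. I'll continue down.

Call:
play_rows:
  series:
    - {"translation":[0,0,0.0015],"spin":0}
    - {"translation":[0,0,0.0015],"spin":0}
    - {"translation":[0,0,0],"spin":0}

```text
time: 8.55
tool_pos: [0.5241, -0.0671, 0.105]
tcp_rot: [-1.674, -2.657, 0.001]
wrist_force: [0.6, 0.5, -3.6]
width: 0.24
```

Call:
play_rows:
  series:
    - {"translation":[0,0,0.0015],"spin":0}
    - {"translation":[0,0,0.0015],"spin":0}
    - {"translation":[0,0,0.001],"spin":0}
    - {"translation":[0,0,0],"spin":0}

```text
time: 8.95
tool_pos: [0.5244, -0.0672, 0.1015]
tcp_rot: [-1.675, -2.657, 0.0]
wrist_force: [0.3, 0.8, -3.8]
width: 0.234
```

Call:
play_rows:
  series:
    - {"translation":[0,0,0.001],"spin":0}
    - {"translation":[0,0,0.001],"spin":0}
    - {"translation":[0,0,0],"spin":0}

```text
time: 9.25
tool_pos: [0.5246, -0.0672, 0.0998]
tcp_rot: [-1.675, -2.657, 0.0]
wrist_force: [-0.2, 0.6, -2.9]
width: 0.237
```

Call:
play_rows:
  series:
    - {"translation":[0,0,0.001],"spin":0}
    - {"translation":[0,0,0],"spin":0}

```text
time: 9.45
tool_pos: [0.5249, -0.0672, 0.0992]
tcp_rot: [1.675, 2.657, 0.0]
wrist_force: [-1.0, 0.3, 0.3]
width: 0.24
```

Call:
play_rows:
  series:
    - {"translation":[0,0,-0.0005],"spin":0}
    - {"translation":[-0.0001,0.0063,0],"spin":0.48}
    - {"translation":[-0.0001,0.0063,0],"spin":0.48}
    - {"translation":[-0.0001,0.0063,0],"spin":0.48}
    - {"translation":[0,0,0],"spin":0}

```text
time: 9.95
tool_pos: [0.5428, -0.0596, 0.0995]
tcp_rot: [1.838, 2.548, 0.001]
wrist_force: [0.5, 2.7, -1.0]
width: 0.239
```

Call:
play_rows:
  series:
    - {"translation":[0.0008,0.0031,0],"spin":0.24}
    - {"translation":[0,0.0031,0],"spin":0.24}
    - {"translation":[0,0.0031,0],"spin":0.24}
    - {"translation":[0,0,0],"spin":0}

```text
time: 10.35
tool_pos: [0.5516, -0.0569, 0.0995]
tcp_rot: [1.918, 2.487, 0.001]
wrist_force: [2.0, -1.1, -2.0]
width: 0.244
```

```bash
cat > st.py <<'E'
from h import *
s,p,R=pose();y=yaw(R);f=np.array(s['wrist_force']);u=np.array([np.cos(y),np.sin(y),0]);t=np.array([np.sin(y),-np.cos(y),0])
print('t',round(s['time'],2),p.round(4),'yaw',round(np.degrees(y),2),'F along/side/z',(f@u).round(1),(f@t).round(1),f[2].round(1),'Mz',s['torque'][2].round(2),'ringStraight',(p-.15*u).round(4))
E
python3 st.py
```

```text
t 10.35 [ 0.5516 -0.0569  0.0995] yaw 104.71 F along/side/z -1.6 1.6 -2.0 Mz 0.33 ringStraight [ 0.5897 -0.202   0.0995]
```

Call:
play_rows:
  series:
    - {"translation":[0,0.0042,0],"spin":0.24}
    - {"translation":[0,0.0032,0],"spin":0.24}
    - {"translation":[0,0.0032,0],"spin":0.24}
    - {"translation":[0,0,0],"spin":0}

```text
time: 10.75
tool_pos: [0.5615, -0.0546, 0.0993]
tcp_rot: [1.996, 2.425, -0.001]
wrist_force: [-0.1, -5.7, -1.2]
width: 0.24
```

```bash
python3 st.py
```

```text
t 10.75 [ 0.5615 -0.0546  0.0993] yaw 101.07 F along/side/z -5.6 -1.2 -1.2 Mz 0.12 ringStraight [ 0.5903 -0.2018  0.0993]
```

Call:
play_rows:
  series:
    - {"translation":[-0.0015,0.0031,0],"spin":0.24}
    - {"translation":[0,0.0031,0],"spin":0.24}
    - {"translation":[0,0.0031,0],"spin":0.24}
    - {"translation":[0,0,0],"spin":0}

```text
time: 11.15
tool_pos: [0.5709, -0.0532, 0.0993]
tcp_rot: [-2.071, -2.361, -0.001]
wrist_force: [-1.9, 1.3, 0.1]
width: 0.241
```

```bash
python3 st.py
```

```text
t 11.15 [ 0.5709 -0.0532  0.0993] yaw 97.48 F along/side/z 1.5 -1.7 0.1 Mz 0.1 ringStraight [ 0.5904 -0.2019  0.0993]
```

Call:
play_rows:
  series:
    - {"translation":[0,0.0031,0],"spin":0.24}
    - {"translation":[0,0.0031,0],"spin":0.24}
    - {"translation":[-0.0001,0.0031,0],"spin":0.24}
    - {"translation":[0,0,0],"spin":0}

```text
time: 11.55
tool_pos: [0.5803, -0.0523, 0.0993]
tcp_rot: [-2.145, -2.295, -0.002]
wrist_force: [-1.2, 4.6, 0.1]
width: 0.241
```

```bash
python3 st.py
```

```text
t 11.55 [ 0.5803 -0.0523  0.0993] yaw 93.87 F along/side/z 4.7 -0.9 0.1 Mz 0.15 ringStraight [ 0.5904 -0.202   0.0993]
```

Call:
play_rows:
  series:
    - {"translation":[0.001,0.0031,0],"spin":0.24}
    - {"translation":[0,0.0031,0],"spin":0.24}
    - {"translation":[-0.0001,0.0031,0],"spin":0.24}
    - {"translation":[0,0,0],"spin":0}

```text
time: 11.95
tool_pos: [0.5897, -0.052, 0.0993]
tcp_rot: [2.216, 2.226, 0.001]
wrist_force: [0.3, 1.5, 0.4]
width: 0.24
```

```bash
python3 st.py
```

```text
t 11.95 [ 0.5897 -0.052   0.0993] yaw 90.27 F along/side/z 1.5 0.3 0.4 Mz 0.2 ringStraight [ 0.5904 -0.202   0.0993]
```

Call:
play_rows:
  series:
    - {"translation":[0,0.0032,0],"spin":0.24}
    - {"translation":[0,0.0031,0],"spin":0.24}
    - {"translation":[-0.0001,0.0031,0],"spin":0.24}
    - {"translation":[0,0,0],"spin":0}

```text
time: 12.35
tool_pos: [0.5991, -0.0522, 0.0993]
tcp_rot: [2.284, 2.156, 0.001]
wrist_force: [0.0, -0.9, -1.4]
width: 0.236
```

```bash
python3 st.py
```

```text
t 12.35 [ 0.5991 -0.0522  0.0993] yaw 86.68 F along/side/z -0.9 0.1 -1.4 Mz 0.28 ringStraight [ 0.5904 -0.2019  0.0993]
```

Call:
play_rows:
  series:
    - {"translation":[0,0.0032,0],"spin":0.24}
    - {"translation":[0,0.0032,0],"spin":0.24}
    - {"translation":[-0.0001,0.0031,0],"spin":0.24}
    - {"translation":[0,0,0],"spin":0}

```text
time: 12.75
tool_pos: [0.6085, -0.053, 0.0994]
tcp_rot: [2.351, 2.083, 0.001]
wrist_force: [0.6, -1.3, -1.1]
width: 0.238
```

```bash
python3 st.py
```

```text
t 12.75 [ 0.6085 -0.053   0.0994] yaw 83.08 F along/side/z -1.3 0.7 -1.1 Mz 0.33 ringStraight [ 0.5904 -0.2019  0.0994]
```

Call:
play_rows:
  series:
    - {"translation":[0,0.0036,0],"spin":0.24}
    - {"translation":[0,0.0033,0],"spin":0.24}
    - {"translation":[-0.0001,0.0031,0],"spin":0.24}
    - {"translation":[0,0,0],"spin":0}

```text
time: 13.15
tool_pos: [0.6166, -0.0542, 0.0988]
tcp_rot: [-2.414, -2.007, 0.004]
wrist_force: [-4.9, -0.2, 2.2]
width: 0.241
```

```bash
python3 st.py
```

```text
t 13.15 [ 0.6166 -0.0542  0.0988] yaw 79.48 F along/side/z -1.1 -4.8 2.2 Mz 0.59 ringStraight [ 0.5892 -0.2017  0.0988]
```

Call:
play_rows:
  series:
    - {"translation":[0,0.0021,-0.0003],"spin":0.2}
    - {"translation":[0,0.0019,0],"spin":0.2}
    - {"translation":[0,0,0],"spin":0}

```text
time: 13.45
tool_pos: [0.6203, -0.055, 0.099]
tcp_rot: [-2.448, -1.965, 0.004]
wrist_force: [-4.7, -0.3, 0.9]
width: 0.239
```

```bash
python3 st.py
```

```text
t 13.45 [ 0.6203 -0.055   0.099 ] yaw 77.49 F along/side/z -1.3 -4.5 0.9 Mz 0.63 ringStraight [ 0.5878 -0.2014  0.099 ]
```

Call:
play_rows:
  series:
    - {"translation":[0,0.0019,0],"spin":0.2}
    - {"translation":[0,0.0019,0],"spin":0.2}
    - {"translation":[0,0,0],"spin":0}
    - {"translation":[0,0,0],"spin":0}

```text
time: 13.85
tool_pos: [0.624, -0.0558, 0.099]
tcp_rot: [-2.482, -1.923, 0.004]
wrist_force: [-5.9, -1.4, 1.8]
width: 0.239
```

```bash
python3 - <<'E'
exec(open('st.py').read())
b,c2=snap('scene')
cv2.imwrite('pics/crop5.png',cv2.resize(b[150:210,240:340],None,fx=8,fy=8,interpolation=cv2.INTER_CUBIC))
E
```

```text
t 13.85 [ 0.624  -0.0558  0.099 ] yaw 75.53 F along/side/z -2.9 -5.4 1.8 Mz 0.62 ringStraight [ 0.5865 -0.2011  0.099 ]
```

View pics/crop5.png

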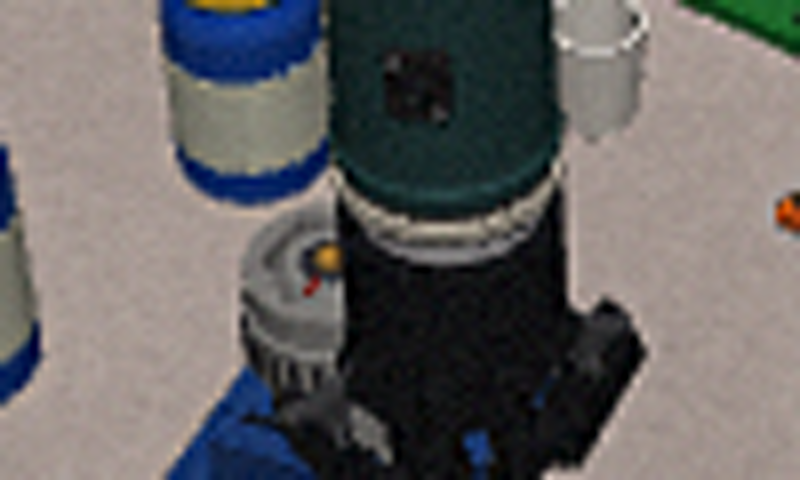

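Broken over: the torque about the hinge has levelled off at ~1.1–1.2 N m, and the bend estimate is ~0.09 rad. In the picture the red mark has turned to (312,285), and the hinge is hidden behind the gripper. Next I unbend and lift off.

Call:
play_rows:
  series:
    - {"translation":[0,-0.0033,0],"spin":-0.35}
    - {"translation":[0,-0.0033,0],"spin":-0.35}
    - {"translation":[0,-0.0033,0],"spin":-0.35}
    - {"translation":[0,0,0],"spin":0}

```text
time: 14.3
tool_pos: [0.614, -0.0538, 0.099]
tcp_rot: [-2.39, -2.035, 0.004]
wrist_force: [-6.4, -1.9, 0.9]
width: 0.236
```

```bash
python3 st.py
```

```text
t 14.3 [ 0.614  -0.0538  0.099 ] yaw 80.82 F along/side/z -2.8 -6.0 0.9 Mz 0.54 ringStraight [ 0.5901 -0.2018  0.099 ]
```

Call:
play_rows:
  series:
    - {"translation":[0,-0.0032,0],"spin":-0.24}
    - {"translation":[0,-0.0032,0],"spin":-0.24}
    - {"translation":[0,-0.0032,0],"spin":-0.24}
    - {"translation":[0,0,0],"spin":0}

```text
time: 14.7
tool_pos: [0.6059, -0.0524, 0.0995]
tcp_rot: [-2.327, -2.11, -0.0]
wrist_force: [-1.7, -3.4, -1.8]
width: 0.242
```

```bash
python3 st.py
```

```text
t 14.7 [ 0.6059 -0.0524  0.0995] yaw 84.4 F along/side/z -3.6 -1.3 -1.8 Mz -0.21 ringStraight [ 0.5913 -0.2017  0.0995]
```

Call:
play_rows:
  series:
    - {"translation":[-0.001,-0.0035,0],"spin":-0.24}
    - {"translation":[0,-0.0032,0],"spin":-0.24}
    - {"translation":[0,-0.0032,0],"spin":-0.24}
    - {"translation":[0,0,0],"spin":0}

```text
time: 15.1
tool_pos: [0.5962, -0.0522, 0.0997]
tcp_rot: [2.259, 2.183, 0.001]
wrist_force: [0.6, 1.4, -1.7]
width: 0.237
```

```bash
python3 st.py
```

```text
t 15.1 [ 0.5962 -0.0522  0.0997] yaw 88.06 F along/side/z 1.4 0.5 -1.7 Mz 0.04 ringStraight [ 0.5911 -0.2021  0.0997]
```

Free of torque; lifting gently.

Call:
play_rows:
  series:
    - {"translation":[0.0002,0,-0.003],"spin":0}
    - {"translation":[0,0,-0.004],"spin":0}
    - {"translation":[0,0,-0.005],"spin":0}
    - {"translation":[0,0,0],"spin":0}

```text
time: 15.5
tool_pos: [0.597, -0.0524, 0.1126]
tcp_rot: [2.259, 2.181, 0.002]
wrist_force: [0.7, 1.1, -3.9]
width: 0.237
```

```bash
python3 st.py
```

```text
t 15.5 [ 0.597  -0.0524  0.1126] yaw 87.99 F along/side/z 1.1 0.7 -3.9 Mz 0.02 ringStraight [ 0.5917 -0.2023  0.1126]
```

Call:
play_rows:
  series:
    - {"translation":[0,0,-0.015],"spin":0}
    - {"translation":[0,0,-0.025],"spin":0}
    - {"translation":[0,0,-0.03],"spin":0}
    - {"translation":[0,0,0],"spin":0}

```text
time: 15.9
tool_pos: [0.6002, -0.0529, 0.1879]
tcp_rot: [2.254, 2.176, 0.011]
wrist_force: [1.5, 0.1, -2.8]
width: 0.238
```

```bash
python3 st.py; python3 -c "
from h import *
go([.486,.2222,.185],1.6855,step=.03)"
```

```text
t 15.9 [ 0.6002 -0.0529  0.1879] yaw 88.0 F along/side/z 0.1 1.5 -2.8 Mz -0.01 ringStraight [ 0.5949 -0.2028  0.1879]
[0.0271, -0.0124, 0.0003] -0.172
[0.0273, -0.012, 0.0003] -0.172
[0.0275, -0.0116, 0.0003] -0.172
[0.0276, -0.0111, 0.0003] -0.172
[0.0278, -0.0107, 0.0003] -0.172
[0.0279, -0.0103, 0.0003] -0.172
[0.0281, -0.0099, 0.0003] -0.172
[0.0282, -0.0095, 0.0003] -0.172
[0.0284, -0.009, 0.0003] -0.172
[0.0285, -0.0086, 0.0003] -0.172
```

Call:
play_rows:
  series:
    - {"translation":[0.027,-0.0124,0],"spin":-0.17}
    - {"translation":[0.0273,-0.012,0],"spin":-0.17}
    - {"translation":[0.0275,-0.0116,0],"spin":-0.17}
    - {"translation":[0.0276,-0.011,0],"spin":-0.17}
    - {"translation":[0.0278,-0.0107,0],"spin":-0.17}

```text
time: 16.4
tool_pos: [0.5381, 0.0861, 0.1805]
tcp_rot: [-2.177, -2.264, 0.001]
wrist_force: [0.5, 0.6, -4.2]
width: 0.244
```

Call:
play_rows:
  series:
    - {"translation":[0.028,-0.0103,0],"spin":-0.17}
    - {"translation":[0.028,-0.01,0],"spin":-0.17}
    - {"translation":[0.0282,-0.0095,0],"spin":-0.17}
    - {"translation":[0.0284,-0.009,0],"spin":-0.17}
    - {"translation":[0.0285,-0.0086,0],"spin":-0.17}

```text
time: 16.9
tool_pos: [0.4811, 0.2235, 0.1806]
tcp_rot: [-2.091, -2.344, 0.001]
wrist_force: [0.5, -0.6, -4.0]
width: 0.247
```

Call:
play_rows:
  series:
    - {"translation":[0,0,0.02],"spin":0}
    - {"translation":[0,0,0.02],"spin":0}
    - {"translation":[0,0,0],"spin":0}
    - {"translation":[0,0,0],"spin":0}

```text
time: 17.3
tool_pos: [0.4815, 0.2224, 0.1407]
tcp_rot: [-2.091, -2.343, 0.003]
wrist_force: [0.6, 1.3, -3.6]
width: 0.24
```

```bash
python3 - <<'E'
exec(open('st.py').read())
go([.486,.2222,.10],1.6855)
b,c2=snap('top');g,c=snap('wrist')
cv2.imwrite('pics/crop6.png',np.vstack([cv2.resize(b[165:250,165:305],(600,364),interpolation=cv2.INTER_CUBIC),cv2.resize(g[40:280,180:580],(390,234))[:,:].copy() if 0 else cv2.resize(g[60:240,180:500],(600,230))]))
E
```

```text
t 17.3 [0.4815 0.2224 0.1407] yaw 96.49 F along/side/z 1.3 0.7 -3.6 Mz 0.0 ringStraight [0.4984 0.0733 0.1407]
[-0.0007, 0.0045, 0.0407] -0.016
```

View pics/crop6.png

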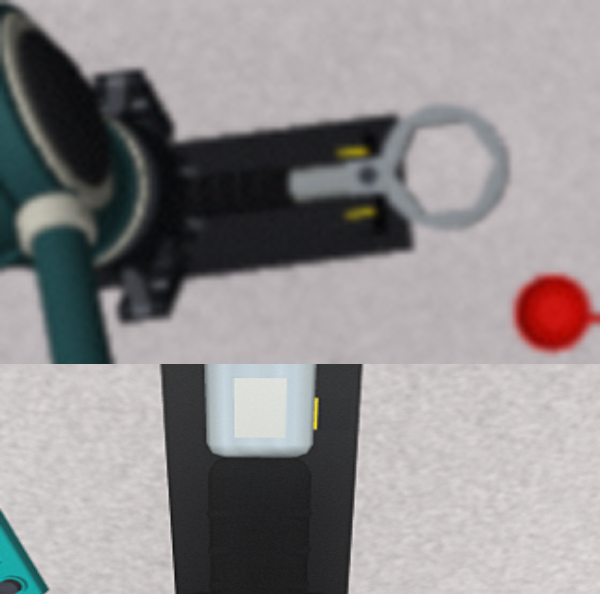

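The wrench is still straight in the hand and above both slots, but about 5 mm too low in x. I'll correct that and lower it.

Call:
play_rows:
  series:
    - {"translation":[-0.0005,0.005,0.02],"spin":0}
    - {"translation":[0,0,0.03],"spin":0}
    - {"translation":[0,0,0.02],"spin":0}
    - {"translation":[0,0,0],"spin":0}
    - {"translation":[0,0,0],"spin":0}

```text
time: 17.9
tool_pos: [0.488, 0.2228, 0.0725]
tcp_rot: [2.092, 2.343, 0.001]
wrist_force: [0.6, 0.7, -3.5]
width: 0.238
```

```bash
python3 st.py
```

```text
t 17.9 [0.488  0.2228 0.0725] yaw 96.47 F along/side/z 0.7 0.7 -3.5 Mz -0.01 ringStraight [0.5049 0.0738 0.0725]
```

Call:
play_rows:
  series:
    - {"translation":[0,-0.0015,0.008],"spin":0}
    - {"translation":[0,0,0.008],"spin":0}
    - {"translation":[0,0,0.006],"spin":0}
    - {"translation":[0,0,0],"spin":0}

```text
time: 18.3
tool_pos: [0.4849, 0.2223, 0.0486]
tcp_rot: [-2.091, -2.343, 0.003]
wrist_force: [0.1, 0.3, -4.3]
width: 0.237
```

```bash
python3 st.py
```

```text
t 18.3 [0.4849 0.2223 0.0486] yaw 96.5 F along/side/z 0.3 0.1 -4.3 Mz 0.01 ringStraight [0.5019 0.0732 0.0486]
```

Call:
play_rows:
  series:
    - {"translation":[0,0,0.003],"spin":0}
    - {"translation":[0,0,0.002],"spin":0}
    - {"translation":[0,0,0.001],"spin":0}
    - {"translation":[0,0,0],"spin":0}

```text
time: 18.7
tool_pos: [0.4857, 0.2226, 0.0435]
tcp_rot: [-2.092, -2.344, 0.0]
wrist_force: [-0.7, 0.3, -3.9]
width: 0.241
```

```bash
python3 st.py
```

```text
t 18.7 [0.4857 0.2226 0.0435] yaw 96.49 F along/side/z 0.4 -0.6 -3.9 Mz -0.0 ringStraight [0.5027 0.0736 0.0435]
```

Call:
play_rows:
  series:
    - {"translation":[0,0,0.0015],"spin":0}
    - {"translation":[0,0,0],"spin":0}

```text
time: 18.9
tool_pos: [0.4861, 0.2228, 0.0429]
tcp_rot: [2.092, 2.344, 0.001]
wrist_force: [-2.0, -1.2, 2.0]
width: 0.241
```

```bash
python3 st.py
```

```text
t 18.9 [0.4861 0.2228 0.0429] yaw 96.5 F along/side/z -1.0 -2.1 2.0 Mz 0.01 ringStraight [0.503  0.0737 0.0429]
```

Resting in the slots at the original pose; releasing.

Call:
play_rows:
  series:
    - {"translation":[0,0,0],"spin":0}
    - {"translation":[0,0,0],"spin":0}
    - {"translation":[0,0,0],"spin":0}
    - {"translation":[0,0,0],"spin":0}
    - {"translation":[0,0,0],"spin":0}
  jaw: 0.6

```text
time: 19.4
tool_pos: [0.4859, 0.2226, 0.0421]
tcp_rot: [2.092, 2.344, 0.0]
wrist_force: [0.5, 0.5, -0.5]
width: 0.799
```

Call:
play_rows:
  series:
    - {"translation":[0,0,-0.02],"spin":0}
    - {"translation":[0,0,-0.04],"spin":0}
    - {"translation":[0,0,-0.045],"spin":0}
    - {"translation":[0,0,-0.045],"spin":0}
    - {"translation":[0,0,-0.045],"spin":0}

```text
time: 19.9
tool_pos: [0.4854, 0.2225, 0.2388]
tcp_rot: [2.092, 2.344, -0.0]
wrist_force: [0.1, 0.0, -0.1]
width: 0.8
```

Call:
play_rows:
  series:
    - {"translation":[0,0,0],"spin":0}
    - {"translation":[0,0,0],"spin":0}
    - {"translation":[0,0,0],"spin":0}

```text
time: 20.2
tool_pos: [0.4849, 0.2222, 0.2357]
tcp_rot: [-2.091, -2.343, 0.003]
wrist_force: [0.8, 0.1, -1.1]
width: 0.799
```

```bash
python3 - <<'E'
exec(open('st.py').read())
g,c=snap('wrist');b,c2=snap('scene')
hsv=cv2.cvtColor(g,cv2.COLOR_BGR2HSV)
y=cv2.inRange(hsv,(20,120,100),(35,255,255)); n,l,st,ce=cv2.connectedComponentsWithStats(y)
for i in range(1,n):
    if 15<st[i,4]<300: print(st[i],ce[i].round(1), onz(c,*ce[i],0.067).round(4))
cv2.imwrite('pics/fin.png',np.vstack([cv2.resize(g,(480,300)),cv2.resize(b,(480,300))]))
E
```

```text
t 20.2 [0.4849 0.2222 0.2357] yaw 96.5 F along/side/z -0.0 0.8 -1.1 Mz 0.04 ringStraight [0.5019 0.0732 0.2357]
[296  93   3  18  53] [297.  101.7] [0.4559 0.2995 0.067 ]
[335  93   3  18  51] [335.9 101.1] [0.4931 0.3043 0.067 ]
[308 181  22   5  89] [318.4 183.4] [0.4856 0.2216 0.067 ]
[ 82 198  13  13 139] [ 88.  203.8] [0.2421 0.1715 0.067 ]
[299 243   3  19  50] [300.1 252.6] [0.4744 0.1413 0.067 ]
[333 243   2  19  36] [333.5 252.5] [0.5111 0.1457 0.067 ]
```

View pics/fin.png

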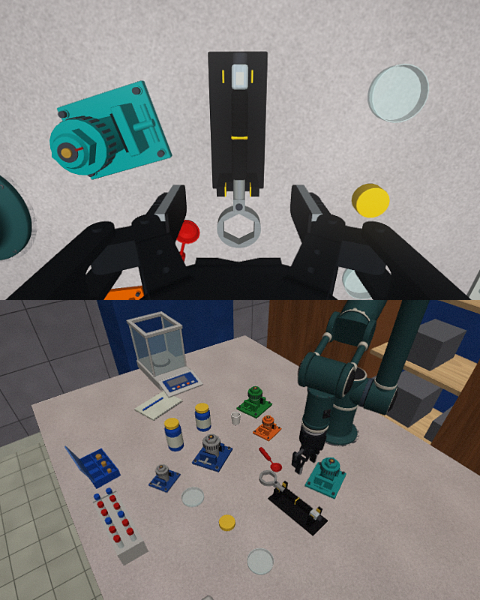

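The wrench lies straight in both slots with its band within ~1 mm of where it began, the gripper is clear, and the bystanders stand as before. Handing in.

```bash
python3 -c "
from workcell import bot
print(bot.finish_job())"
```

```text
the job is handed in; nothing more can be done
None
```

I tightened the nut with the torque wrench until the wrench broke over, laid the wrench back in its stand, and handed the job in at about 20 s. The hand-in gives no verdict, so the points below are my own measurements.

- **Seating:** The ring caught on the nut's taper at first, so I shifted it about 1.8 mm. It then went down to the shoulder with about 4–5 N of contact.
- **Tightening:** I turned the handle clockwise about 33° before it met hard resistance. The torque about the hinge then levelled off at about 1.1–1.2 N m while the handle bent further. I estimate the final bend at about 0.09 rad, somewhere between 0.075 and 0.13, from the tool's position and forces. The gripper hid the hinge from the scene camera, so I could not see the bend directly. In the picture, the nut's red mark had clearly turned.
- **Vessel load:** The highest I saw while working was about 6 N, against the 20 N limit.
- **Wrench in stand:** After release the wrench lay straight in both slots, with its yellow band within about 1.5 mm of its first position. The gripper was clear.
- **Bystanders:** They looked unmoved in the final pictures, but I did not measure them again.
- **Disagreements:** The camera estimates of the nut's centre differed by 3–5 mm. The wrist camera also put the ring 144 mm from the band instead of 150 mm. Contact force settled the final fit.

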